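Offer up a gearbox shift cover

ROBOT

A 7-joint arm with a two-finger parallel gripper is mounted at the origin on the work surface. World frame = base frame: x ahead of the robot, y to its left, z up, the work surface at z = 0. Lengths are in m, angles in rad, forces in N, time in s.
With the tool pointing down it reaches from about 0.4 to 0.875 m from the base axis. Payload 4.4 kg.
Tool frame: the origin (TCP) lies between the finger pads; the fingertips stand 8 mm ahead of it and the grasp point (between the pads) lies 11 mm behind it (ctrl.tip_extent is the distance from the TCP to the fingertips, in m); z points along the fingers, y is the direction in which the jaws open and shut (so a half turn about z gives the same grasp; the last joint's range is limited). The gripper opens to 85 mm and grips with 20 to 120 N. Pads are 22 mm wide; open, the fingers measure 114 mm over their backs; the gripper's body (76 mm by 85 mm) begins 54 mm behind the grasp point. The pads swing forward as they close: fully open they stand 13 mm farther back than shut.
Start: joints at [1.077, 0.628, 0.038, 1.517, -0.027, 0.996, -0.02], TCP at [0.27, -0.591, 0.239] pointing down, gripper open.
Joint ranges: [-3.06, 3.06], [-0.37, 2.12], [-1.25, 1.32], [0.18, 2.47], [-1.1, 4.24], [0.23, 1.98], [-2.94, 2.94]. Speed limits (rad/s): [2.57, 2.57, 3.14, 3.14, 3.14, 3.14, 3.14].

INTERFACE

Orientations are given as [roll, pitch, yaw] about the fixed x, y, z axes, in that order (R = Rz(yaw) Ry(pitch) Rx(roll)).
In Python, from cell import ctrl gives the robot as it stands. The module is installed in compiled form; this text tells all that it offers.
- The arm moves only by the shell command python3 -m creep 'ROWS' [FORCE]. ROWS is a JSON object of lists of equal length, an entry for each row: "claw": the gripper's target within -1 to 1 (shut at 1, half-way at 0, fully open at -1); "offset": the shift along the tool's x, y, z as a fraction of full scale, a list of three; "twist": the turn about the tool's z as a fraction of full scale. In form: {"claw": [claw, ...], "offset": [[tx, ty, tz], ...], "twist": [twist, ...]}. A call has 1 to 5 rows; each row shifts and turns the commanded pose from where the row before left it, along the tool's axes as they then stand; what a row does not reach is not made up. Full scale, the value 1, is 0.5 m for a shift and 10 degrees for a turn. A row lasts 1/8 s, in which the tool goes at most 62.5 mm and 10.7 degrees, less where a joint would pass 70% of its speed; a pose out of reach is approached as far as the arm can. A call with a number of a shift or a turn outside -1 to 1 is refused whole. A call with a gripper value outside its range is refused whole. The fingers move at their own pace and stop on an object; FORCE is the grip in N (left out, the last holds). Time passes only in rows, so rows that do not move let the fingers close. It gives the time, the measured TCP pose, the force and the opening at its end, in the units of the state.
- ctrl.observe(): the state, without advancing time (a new reading comes with each control period).
- ctrl.grab_frame(name): name is "scene" or "top" or "wrist"; returns a dict with "color" (420x560x3 uint8, red, green, blue), "K" (3x3 intrinsics, pixels), "rvec" (rotation vector, rad) and "tvec" (3), from world to camera coordinates, as OpenCV has them. Camera axes: x right, y down, z forward; pixel columns grow to the right and rows downward; lengths in m; the calibration is good to about 2 mm. A picture is of the moment at which its call begins. There is no depth.
- ctrl.finish_job(): hands the job in, once; it reports no verdict.
Trained networks look in a picture, given as the dict that the camera call returned (one of the last four; its "shot" number tells which), for a name from the list of things; names that differ only in an ending like _2 or _b are one class to them, and where a whole thing is asked for, a point or a joint stands for the part that bears it (a point fixed in the world has none). Each returns a list of dicts, best first, with "score" (0 to 1); they miss things now and then, are a little off and sometimes report something else, mostly with a low value. They report only what shows in the picture. A call takes as long as a camera call.
- ctrl.search_frame(picture, name): "box" ([centre column, centre row, width, height] in pixels, round what is visible of it).
The state is a dict: "t": time; "joints": joint angles; "qd": joint speeds; "effort": joint torques, N m; "tcp_pos": TCP position; "tool_rot": TCP orientation; "contact_force": force on the tool from outside, world axes, zero at the start; "torque": the same for the moment, N m; "gripper_width": opening from 0.0 (shut) to 1.0 (fully open).
Only numpy, scipy, OpenCV 4.12 (cv2) and the standard library are available. Lean on these libraries where they do the work, as an engineer would, in place of code of your own. Each camera call takes 0.05 s, during which the arm holds its last target. There are 200 camera calls.

TASK

Put the open gearbox in neutral: slide the brass selector lug with its rail until the lug is at the middle of the case and the sliding gear sits centred between the two dark gears, and leave it there. Then take the grey shift cover off its wooden rest and hold it level about 2 cm above the gasket, yellow lever towards the end with the splined input shaft, every bolt hole straight over its threaded hole, so that a colleague can start the bolts. Finish while still holding it there, steady; keep the cover off the gasket and the gearbox, and leave everything else on the bench where it is.

Things in the scene. Friction and masses are not known exactly. Their poses are not given: they have to be found in the camera images.
- gearbox: Open aluminium gearbox case, fixed. Origin: centre of its underside on the bench; x along it to the end where the splined input shaft (22 mm thick, 72 mm up) sticks out 52 mm, z up. Flange 200 x 140 mm (x, y), cork gasket face at z 151 mm, opening 160 x 100 mm centred in it; gears inside stay below z 100 mm. Six threaded holes at x,y mm: (90,60) (90,-60) (-90,-60) (-90,60) (25,60) (25,-60)
- rail (a joint): Selector rail along the case's x, m: 0 = fully to the -x (output) end, low gear; 0.060 = fully to the input shaft, high gear; 0.030 = neutral: lug at the case's middle, the bright sliding gear (54 mm across, 22 wide) midway between the two dark gears. 14 mm bar on the centre line, axis at z 122 mm, carrying lug, fork and sliding gear. Starts at 0 to 0.012; about 4 N friction, stays where left
- lug_top (a point): Centre of the top of the brass selector lug on the rail, at z 146 mm, 5 mm below the gasket face. Lug 30 mm (case x) by 24 mm (case y), 32 mm high, two 8 mm jaws with a 14 mm slot between them, open at the top. Free on either side of it along case y: 38 mm to the case's walls
- rest: Wooden rest, fixed, 200 x 140 mm: a board with two battens, on which the cover lies 47 mm above the bench. Origin: centre of its underside
- cover: Grey shift cover, 0.6 to 0.85 kg, balanced near its centre, on the rest. Plate 200 x 140 x 8 mm (x, y, z) with six 11 mm holes in the case's pattern. Origin: centre of its underside, z up. Grasp the cast boss on top, centred, 110 (x) x 38 (y) mm, its top at z 48 mm. Yellow lever at the +x end, x 70 to 78 mm, up to z 70 mm. A 10 mm steel shift finger reaches 12 mm below the underside at the centre
- thread0 (a point): Mouth of the case's corner threaded hole at (90, 60) mm in the case's frame, at gasket height; hole0 of the cover belongs over it.
- hole0 (a point): Corner bolt hole of the cover at (90, 60) mm in the cover's frame, at the underside.
- thread1 (a point): Mouth of the case's corner threaded hole at (90, -60) mm in the case's frame, at gasket height; hole1 of the cover belongs over it.
- hole1 (a point): Corner bolt hole of the cover at (90, -60) mm in the cover's frame, at the underside.
- thread2 (a point): Mouth of the case's corner threaded hole at (-90, -60) mm in the case's frame, at gasket height; hole2 of the cover belongs over it.
- hole2 (a point): Corner bolt hole of the cover at (-90, -60) mm in the cover's frame, at the underside.
- thread3 (a point): Mouth of the case's corner threaded hole at (-90, 60) mm in the case's frame, at gasket height; hole3 of the cover belongs over it.
- hole3 (a point): Corner bolt hole of the cover at (-90, 60) mm in the cover's frame, at the underside.
- bearing: Bystander: ball bearing ring, 62 mm across, 16 mm high, lying on the bench.
- spare_gear: Bystander: loose steel spur gear, 60 mm across, 20 mm high, lying flat on the bench.
- spanner: Bystander: 170 mm steel spanner lying on the bench.
- cleaner_can: Bystander: upright green bottle of cleaner, 66 mm across, 200 mm high, red cap.
- bolt_tray: Bystander: white plastic tray 160 x 120 x 40 mm with the cover's bolts.
- screwdriver: Bystander: screwdriver lying on the bench.
- mallet: Bystander: hammer lying on the bench.

How it is judged:
By the outcome, as a careful person would: the job done as asked, in the order asked, and still so for the second after the job is handed in, while the arm keeps its last pose, push and grip.
It also fails if it takes over 54 s, if anything falls off the work surface, if the arm or the gripper's body presses on something with over 40 N, if the wrist force passes 120 N, or if a joint passes its speed limit or range.

## Working session

There is one attempt and no reset: what is moved stays moved. The work goes in short steps, Python scripts to look and compute and a shell command to move; the robot and the scene stay as the last step left them, time stands still between calls to the robot, and variables do not carry over. Pictures are saved under pics/ and viewed, about 8 in all and at most 12, crops included, and the job is handed in when it is done.

```bash
mkdir -p pics; ls; python3 - <<'E'
from cell import ctrl
import cv2,numpy as np
s=ctrl.observe();print({k:np.round(v,3).tolist() for k,v in s.items()})
for n in("scene","top"):
    f=ctrl.grab_frame(n);cv2.imwrite(f"pics/{n}0.png",f["color"][...,::-1])
    print(n,f["K"].tolist(),np.round(f["rvec"],4),np.round(f["tvec"],4))
    for o in("gearbox","lug_top","rest","cover","thread0","hole0","hole2","cleaner_can","bolt_tray"):
        print(o,[(np.round(d["box"],1).tolist(),round(d["score"],2)) for d in ctrl.search_frame(f,o)[:4]])
E
```

```text
pics
{'t': 0.0, 'joints': [1.077, 0.629, 0.038, 1.518, -0.027, 0.996, -0.02], 'qd': [0.002, 0.001, -0.001, 0.0, -0.0, -0.002, 0.001], 'effort': [0.0, -56.34, 1.226, -19.344, 0.011, 0.011, 0.0], 'tcp_pos': [0.269, -0.591, 0.238], 'tool_rot': [-3.14, 0.0, 0.428], 'contact_force': [0.1, -0.304, 0.67], 'torque': [-0.003, -0.038, -0.025], 'gripper_width': 1.002}
scene [[421.2419326140251, 0.0, 281.57484706595545], [0.0, 421.2419326140251, 214.64988647489253], [0.0, 0.0, 1.0]] [ 1.6274  1.6001 -0.8699] [ 0.0297 -0.1974  1.6902]
gearbox [([387.9, 229.1, 64.6, 90.2], 0.78)]
lug_top [([387.4, 219.3, 20.5, 46.2], 0.6), ([387.3, 230.9, 67.0, 94.0], 0.36)]
rest [([203.6, 239.9, 48.6, 48.4], 0.75)]
cover [([203.6, 225.9, 52.1, 46.1], 0.56)]
thread0 [([385.9, 231.4, 64.4, 86.7], 0.74)]
hole0 [([203.7, 225.3, 48.4, 46.6], 0.9)]
hole2 [([203.7, 225.3, 48.4, 46.6], 0.9)]
cleaner_can [([126.0, 239.8, 26.7, 76.1], 0.92), ([204.1, 224.3, 51.2, 48.4], 0.2)]
bolt_tray [([111.1, 240.6, 56.2, 49.8], 0.92)]
top [[381.8740460701223, 0.0, 276.60832965121017], [0.0, 381.8740460701223, 209.8484834607055], [0.0, 0.0, 1.0]] [ 2.2175 -2.1934  0.0835] [-0.0575  0.5243  1.1498]
gearbox [([166.2, 198.4, 87.3, 95.8], 0.63)]
lug_top [([160.4, 205.2, 32.2, 75.8], 0.96)]
rest [([350.0, 212.8, 59.3, 59.8], 0.7)]
cover [([348.5, 224.8, 58.3, 70.1], 0.95)]
thread0 [([167.1, 196.7, 82.2, 93.0], 0.96), ([350.8, 224.1, 58.0, 68.1], 0.57)]
hole0 [([349.6, 222.3, 54.2, 66.0], 0.63)]
hole2 [([349.6, 222.3, 54.2, 66.0], 0.63)]
cleaner_can [([416.1, 173.6, 41.5, 32.1], 0.86)]
bolt_tray [([432.1, 210.4, 46.9, 57.9], 0.87), ([351.6, 221.8, 56.2, 72.5], 0.54)]
```

```bash
python3 - <<'E'
import cv2
a=cv2.imread("pics/top0.png");
c=cv2.resize(a[150:270,90:250],(800,600),interpolation=cv2.INTER_CUBIC);cv2.imwrite("pics/topcase.png",c)
E
```

```text
(no output)
```

View pics/top0.png

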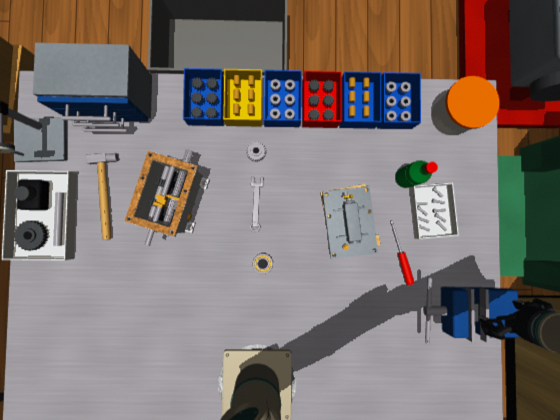

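View pics/topcase.png

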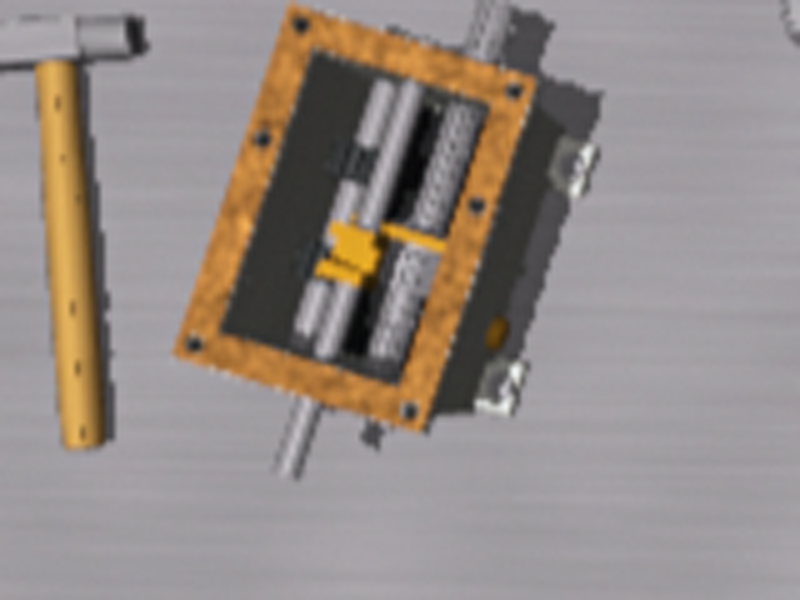

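The case shows its input shaft pointing up in the image, with the thread mouths in the crop at (300,25), (515,90), (409,411), (195,344), (262,139) and (475,205). The lug is near (356,250).

```bash
cat > h.py <<'E'
import numpy as np, cv2
from scipy.optimize import least_squares
H=np.array([(90,60),(90,-60),(-90,-60),(-90,60),(25,60),(25,-60)])/1000.
def T(p,m):
    m=np.atleast_2d(m);c,s=np.cos(p[2]),np.sin(p[2])
    return np.c_[m[:,0]*c-m[:,1]*s+p[0],m[:,0]*s+m[:,1]*c+p[1],m[:,2]]
def proj(f,P): return cv2.projectPoints(np.asarray(P,float).reshape(-1,3),f["rvec"],f["tvec"],f["K"],None)[0][:,0]
def ray(f,uv,z):
    R=cv2.Rodrigues(np.asarray(f["rvec"],float))[0];c=-R.T@np.ravel(f["tvec"])
    d=R.T@np.linalg.inv(f["K"])@np.r_[uv,1];return c+d*(z-c[2])/d[2]
def fit(f,m,uv,z,p0=None):
    m=np.c_[np.asarray(m),np.full(len(m),z)]
    if p0 is None:
        w=np.array([ray(f,u,z)[:2] for u in uv]);a=w[0]-w[2];b=m[0]-m[2]
        p0=[*w.mean(0),np.arctan2(a[1],a[0])-np.arctan2(b[1],b[0])]
    r=least_squares(lambda p:(proj(f,T(p,m))-uv).ravel(),p0)
    return r.x,np.abs(r.fun).max()
E
python3 - <<'E'
from cell import ctrl
from h import *
f=ctrl.grab_frame("top")
uv=np.array([(300,25),(515,90),(409,411),(195,344),(262,139),(475,205)])/5.+[90,150]-0.4
p,e=fit(f,H,uv,.151);print(p,e)
l=ray(f,np.array([356,250])/5.+[90-.4,150-.4],.146);print("lug",l, "lug case x",(l[:2]-p[:2])@[np.cos(p[2]),np.sin(p[2])])
print(ray(f,[350,222],.08))
c=cv2.resize(f["color"][180:264,295:407,::-1],(800,600),interpolation=cv2.INTER_CUBIC);cv2.imwrite("pics/topcov.png",c)
E
```

```text
[ 0.55941566  0.26280128 -0.2891553 ] 0.29736239526360464
lug [0.54185918 0.26303572 0.146     ] lug case x -0.01689446697234593
[ 0.48872212 -0.26238747  0.08      ]
```

View pics/topcov.png

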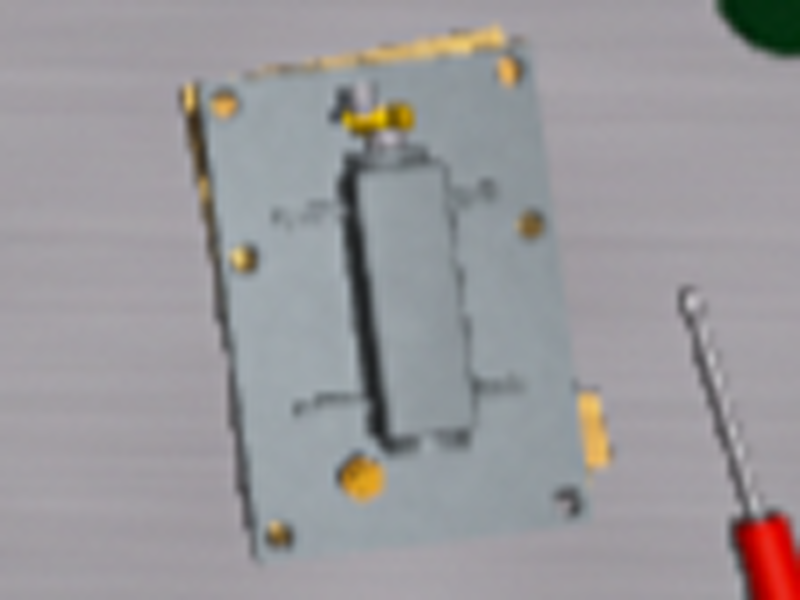

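The lever on the cover points up in the image (towards world +x). Its holes in the crop are at (225,103), (510,70), (568,502), (278,535), (243,258) and (530,224). Next I'll move above the case.

```bash
cat >> h.py <<'E'
def todo(s,tgt,yaw):
    "tool-frame fraction offsets and twist (full scales) from the measured pose to tgt, tool yaw"
    R=cv2.Rodrigues(np.zeros(3))[0]
    from scipy.spatial.transform import Rotation as Q
    R=Q.from_euler("xyz",s["tool_rot"]).as_matrix()
    d=R.T@(np.array(tgt)-s["tcp_pos"])/.5
    dy=(yaw-s["tool_rot"][2]+np.pi)%(2*np.pi)-np.pi
    print("t",round(s["t"],2),"pos",np.round(s["tcp_pos"],4),"rot",np.round(s["tool_rot"],4),"F",np.round(s["contact_force"],1),"w",round(s["gripper_width"],3))
    print("offset",np.round(d,4),"twist",round(-np.degrees(dy)/10,3))
E
for i in 1 2 3; do :; done
python3 -m creep '{"claw":[-1,-1,-1,-1,-1],"offset":[[0.06,-0.0665,-0.012],[0.06,-0.0665,-0.012],[0.06,-0.0665,-0.012],[0.06,-0.0665,-0.012],[0.06,-0.0665,-0.012]],"twist":[0,0,0,0,0]}'
python3 - <<'E'
from cell import ctrl
from h import *
f=ctrl.grab_frame("top")
uv=np.array([(225,103),(510,70),(568,502),(278,535),(243,258),(530,224)])*.14+[295,180]-.45
print(fit(f,H,uv,.055))
todo(ctrl.observe(),[.545,.263,.36],1.282)
E
```

```text
t: 1.68
tcp_pos: [0.3377, -0.3766, 0.2697]
tool_rot: [3.141, -0.0, 0.428]
contact_force: [1.1, 0.4, 0.4]
gripper_width: 1.001
(array([ 0.49004678, -0.26735188,  0.12777116]), np.float64(0.22019190201746142))
t 1.73 pos [ 0.3403 -0.37    0.2702] rot [-3.138  -0.0037  0.4347] F [0.8 6.1 0. ] w 1.001
offset [ 0.9051 -0.9766 -0.1726] twist -4.855
```

```bash

python3 -m creep '{"claw":[-1,-1,-1,-1,-1],"offset":[[0.06,-0.0665,-0.012],[0.06,-0.0665,-0.012],[0.06,-0.0665,-0.012],[0.06,-0.0665,-0.012],[0.06,-0.0665,-0.012]],"twist":[0,0,0,0,0]}'
python3 -m creep '{"claw":[-1,-1,-1,-1,-1],"offset":[[0.06,-0.0665,-0.012],[0.06,-0.0665,-0.012],[0.06,-0.0665,-0.012],[0.06,-0.0665,-0.012],[0.06,-0.0665,-0.012]],"twist":[0,0,0,0,0]}'
python3 -m creep '{"claw":[-1,-1,-1,-1,-1],"offset":[[0.06,-0.0665,-0.012],[0.06,-0.0665,-0.012],[0.06,-0.0665,-0.012],[0.06,-0.0665,-0.012],[0.06,-0.0665,-0.012]],"twist":[0,0,0,0,0]}'
python3 -m creep '{"claw":[-1,-1,-1,-1,-1],"offset":[[0,0,0],[0,0,0],[0,0,0],[0,0,0],[0,0,0]],"twist":[-0.97,-0.97,-0.97,-0.97,-0.97]}'
python3 - <<'E'
from cell import ctrl
from h import *
f=ctrl.grab_frame("wrist");todo(ctrl.observe(),[.542,.263,.2],1.282)
cv2.imwrite("pics/w1.png",f["color"][...,::-1])
p=[.5594,.2628,-.289]
print(np.round(proj(f,T(p,np.c_[H,np.full(6,.151)])),0).tolist())
E
```

```text
t: 2.35
tcp_pos: [0.4052, -0.1633, 0.2998]
tool_rot: [3.141, -0.001, 0.428]
contact_force: [-0.3, -0.7, -0.4]
gripper_width: 1.002
t: 2.98
tcp_pos: [0.4727, 0.0502, 0.3298]
tool_rot: [3.141, -0.001, 0.428]
contact_force: [1.1, -0.4, -0.4]
gripper_width: 0.999
t: 3.6
tcp_pos: [0.5403, 0.2637, 0.3596]
tool_rot: [3.141, -0.0, 0.427]
contact_force: [1.8, -0.3, 0.2]
gripper_width: 0.994
t: 4.22
tcp_pos: [0.54, 0.2623, 0.3593]
tool_rot: [3.141, 0.0, 1.28]
contact_force: [-0.5, 0.1, 0.7]
gripper_width: 0.998
t 4.28 pos [0.54   0.2622 0.3592] rot [-3.1415e+00  1.0000e-04  1.2843e+00] F [-0.2  0.1  0.4] w 0.999
offset [0.0026 0.0035 0.3185] twist 0.013
[[374.0, 124.0], [366.0, 227.0], [218.0, 227.0], [212.0, 125.0], [315.0, 124.0], [312.0, 227.0]]
```

View pics/w1.png

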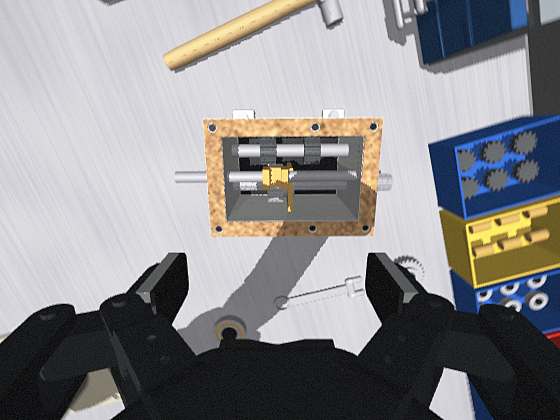

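The case corner holes sit at about (374,127), (366,227), (218,228) and (212,127), which matches the projection within 2 px. A fork sits just on the +x side of the lug, so I'll zoom in there.

```bash
python3 - <<'E'
import cv2
a=cv2.imread("pics/w1.png")
cv2.imwrite("pics/w1z.png",cv2.resize(a[115:240,205:385],(792,550),interpolation=cv2.INTER_CUBIC))
E
```

```text
(no output)
```

View pics/w1z.png

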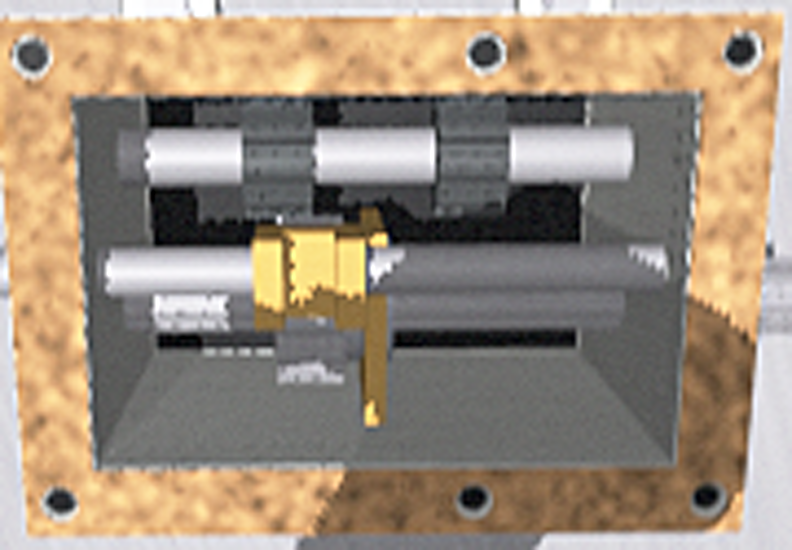

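```bash
python3 - <<'E'
from cell import ctrl
from h import *
f=ctrl.grab_frame("wrist")
uv=np.array([(741,50),(706,496),(60,501),(33,54),(485,52),(472,498)])/4.4+[205-.4,115-.4]
p,e=fit(f,H,uv,.151);print(p,e)
l=ray(f,[205-.4+310/4.4,115-.4+272/4.4],.146)
d=l[:2]-p[:2];c,s=np.cos(p[2]),np.sin(p[2])
print("lug",l,"case x,y",d@[c,s],d@[-s,c])
x=-.022
todo(ctrl.observe(),[p[0]+x*c,p[1]+x*s,.2],p[2]+np.pi/2)
E
```

```text
[ 0.55862107  0.26099076 -0.28074532] 0.8680925649515814
lug [0.54056958 0.26931397 0.146     ] case x,y -0.019650882569267756 0.0029957833500119267
t 4.33 pos [0.5399 0.2622 0.3592] rot [-3.1413e+00 -1.0000e-04  1.2743e+00] F [ 0.5  0.2 -0.2] w 0.999
offset [ 0.0078 -0.0074  0.3184] twist -0.09
```

```bash

python3 -m creep '{"claw":[-1,-1,-1,-1,-1],"offset":[[0.0104,0,0.07],[0,0,0.07],[0,0,0.07],[0,0,0.07],[0,0,0.038]],"twist":[-0.05,0,0,0,0]}'
python3 -m creep '{"claw":[-1,-1,-1,-1,-1],"offset":[[0,0,0.03],[0,0,0.03],[0,0,0.03],[0,0,0.03],[0,0,0]],"twist":[0,0,0,0,0]}'
python3 -m creep '{"claw":[0,0.3,0.6,1,1],"offset":[[0,0,0],[0,0,0],[0,0,0],[0,0,0],[0,0,0]],"twist":[0,0,0,0,0]}' 20
python3 - <<'E'
from cell import ctrl
from h import *
f=ctrl.grab_frame("wrist");todo(ctrl.observe(),[.559,.262,.14],1.286)
cv2.imwrite("pics/w2.png",f["color"][...,::-1])
E
```

```text
t: 4.95
tcp_pos: [0.5406, 0.2667, 0.1983]
tool_rot: [-3.14, 0.002, 1.279]
contact_force: [-0.1, -0.0, 0.4]
gripper_width: 0.997
t: 5.58
tcp_pos: [0.5405, 0.2671, 0.139]
tool_rot: [-3.14, 0.002, 1.283]
contact_force: [-0.5, 0.5, -0.1]
gripper_width: 1.002
t: 6.2
tcp_pos: [0.5412, 0.2678, 0.1409]
tool_rot: [3.141, -0.0, 1.283]
contact_force: [-1.7, -0.7, 6.2]
gripper_width: 0.347
t 6.25 pos [0.5411 0.2678 0.1409] rot [ 3.1415e+00 -4.0000e-04  1.2830e+00] F [-1.5 -0.4  4.8] w 0.344
offset [-0.001   0.0376  0.0019] twist -0.017
```

View pics/w2.png

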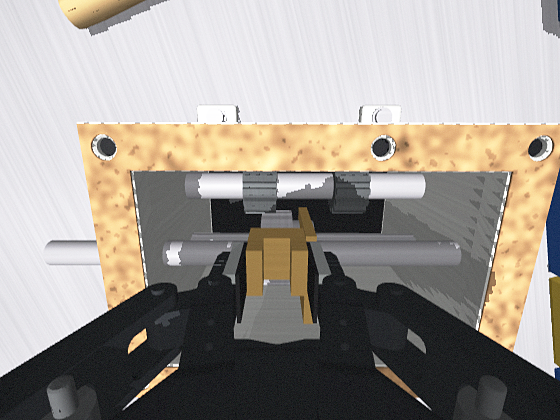

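```bash
python3 -m creep '{"claw":[1],"offset":[[0,0,-0.003]],"twist":[0]}'
python3 - <<'E'
from cell import ctrl
from h import *
g=cv2.imread("pics/w2.png",0)
f=ctrl.grab_frame("wrist");g=cv2.cvtColor(f["color"],cv2.COLOR_RGB2GRAY)
uv=[]
for u,v in((540,147),(104,147),(383,147)):
    w=g[v-14:v+15,u-14:u+15];m=(w<60).astype(np.uint8);n,l,st,ce=cv2.connectedComponentsWithStats(m);k=1+np.argmax(st[1:,4]);print(st[k],ce[k]);uv.append(ce[k]+[u-14,v-14])
H3=H[[0,3,4]]
p,e=fit(f,H3,np.array(uv),.151,[.559,.262,-.285]);print(p,e)
s=ctrl.observe();c,si=np.cos(p[2]),np.sin(p[2]);d=s["tcp_pos"][:2]-p[:2];print("tcp case",d@[c,si],d@[-si,c])
todo(s,[p[0],p[1],.1425],p[2]+np.pi/2)
E
```

```text
t: 6.38
tcp_pos: [0.5411, 0.2678, 0.141]
tool_rot: [-3.141, -0.001, 1.283]
contact_force: [3.5, 3.3, -12.6]
gripper_width: 0.34
[  2   6  14  17 169] [ 8.64497041 14.14201183]
[10  5 16 18 97] [17.63917526 13.24742268]
[  4   6  16  17 200] [11.745 13.825]
[ 0.55798623  0.26051981 -0.29005016] 6.823722642659774
tcp case -0.018230213942945113 0.002148037631318581
t 6.42 pos [0.5411 0.2678 0.141 ] rot [-3.1410e+00 -4.0000e-04  1.2832e+00] F [ 0.8  1.8 -6.8] w 0.343
offset [-0.0044  0.0364 -0.003 ] twist 0.014
```

```bash
cat >> h.py <<'E'
def discs(f,uv,r=20,thr=70):
    "centre of the unsaturated (hole+ring) blob nearest each guess"
    S=cv2.cvtColor(f["color"],cv2.COLOR_RGB2HSV)[...,1];out=[]
    for u,v in np.round(uv).astype(int):
        y0,x0=max(v-r,0),max(u-r,0);m=(S[y0:v+r+1,x0:u+r+1]<thr).astype(np.uint8)
        n,l,st,ce=cv2.connectedComponentsWithStats(m)
        ok=[k for k in range(1,n) if st[k,4]>20]
        k=min(ok,key=lambda k:np.hypot(*(ce[k]+[x0-u,y0-v])));print(st[k],np.round(ce[k]+[x0,y0],1));out.append(st[k,:2]+(st[k,2:4]-1)/2+[x0,y0])
    return np.array(out)
E
python3 - <<'E'
from cell import ctrl
from h import *
f=ctrl.grab_frame("wrist");cv2.imwrite("pics/w3.png",f["color"][...,::-1])
uv=discs(f,[(538,147),(104,147),(383,147)],17);print(uv)
p,e=fit(f,H[[0,3,4]],uv,.151,[.559,.262,-.285]);print(p,e)
s=ctrl.observe();c,si=np.cos(p[2]),np.sin(p[2]);d=s["tcp_pos"][:2]-p[:2];print("tcp case",d@[c,si],d@[-si,c])
E
```

```text
[  8   5  24  27 454] [540.6 147.9]
[  5   4  25  27 510] [104.1 146.8]
[  5   5  25  26 504] [382.7 147.5]
[[540.5 148. ]
 [104.  147. ]
 [383.  147.5]]
[ 0.55855271  0.26029948 -0.29007507] 1.7538382223291649
tcp case -0.018828003125293376 0.0022341299394696814
```

```bash
python3 -m creep '{"claw":[1,1,1,1],"offset":[[0,0.0124,0.001],[0,0.0124,0],[0,0.0124,0],[0,0,0]],"twist":[0,0,0,0]}'
python3 - <<'E'
from cell import ctrl
from h import *
s=ctrl.observe();todo(s,[.55855,.262,.14],1.283)
f=ctrl.grab_frame("wrist")
p=np.array([.5587,.261,-.287]);g=proj(f,T(p,np.c_[H[[0,3,4]],np.full(3,.151)]));g=g[(g[:,0]<555)];print(g)
cv2.imwrite("pics/w4.png",f["color"][...,::-1])
E
```

```text
t: 6.98
tcp_pos: [0.5602, 0.2621, 0.141]
tool_rot: [3.141, -0.001, 1.282]
contact_force: [-0.4, 3.0, -7.1]
gripper_width: 0.342
t 6.97 pos [0.5602 0.2621 0.141 ] rot [ 3.1407e+00 -8.0000e-04  1.2824e+00] F [-0.4  3.  -7.1] w 0.342
offset [-0.0011 -0.003   0.002 ] twist -0.003
[[493.11951483 145.41113162]
 [ 52.75475344 146.11956874]
 [334.15737279 145.66686208]]
```

```bash
python3 - <<'E'
from cell import ctrl
from h import *
f=ctrl.grab_frame("wrist")
uv=discs(f,[(493,147),(53,147),(334,147)],17)
p,e=fit(f,H[[0,3,4]],uv,.151,[.559,.262,-.285]);print(p,e)
s=ctrl.observe();c,si=np.cos(p[2]),np.sin(p[2]);d=s["tcp_pos"][:2]-p[:2];print("tcp case",d@[c,si],d@[-si,c])
cv2.imwrite("pics/w4.png",f["color"][...,::-1])
E
```

```text
[  4   5  24  26 475] [491.8 147.6]
[  8   4  25  27 498] [ 55.8 147. ]
[  5   4  26  27 514] [334.3 147.2]
[ 0.55867505  0.26030646 -0.28916244] 2.2650356673526915
tcp case 0.0008534771970646978 0.002150393733153078
```

View pics/w4.png

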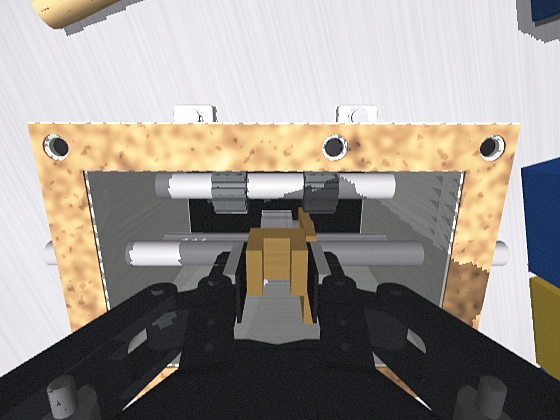

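```bash
python3 -m creep '{"claw":[1,1,1],"offset":[[0,-0.002,0.001],[0,0,0],[0,0,0]],"twist":[0,0,0]}'
python3 -m creep '{"claw":[-1,-1,-1,-1,-1],"offset":[[0,0,0],[0,0,0],[0,0,0],[0,0,0],[0,0,0]],"twist":[0,0,0,0,0]}'
python3 -m creep '{"claw":[-1,-1,-1,-1,-1],"offset":[[0,0,-0.05],[0,0,-0.08],[0,0,-0.09],[0,0,-0.09],[0,0,0]],"twist":[0,0,0,0,0]}'
python3 - <<'E'
from cell import ctrl
from h import *
s=ctrl.observe();todo(s,[.5587,.261,.14],1.283)
f=ctrl.grab_frame("wrist");p=np.array([.5587,.261,-.287]);g=proj(f,T(p,np.c_[H,np.full(6,.151)]));
uv=discs(f,g,9)
p,e=fit(f,H,uv,.151,p);print(p,e)
c=g.mean(0).round().astype(int);x0,y0=c[0]-110,c[1]-80;print(x0,y0)
cv2.imwrite("pics/w5.png",cv2.resize(f["color"][y0:y0+150,x0:x0+200,::-1],(800,600),interpolation=cv2.INTER_CUBIC))
E
```

```text
t: 7.45
tcp_pos: [0.5601, 0.2622, 0.141]
tool_rot: [3.138, -0.001, 1.282]
contact_force: [3.4, 3.1, -9.3]
gripper_width: 0.347
t: 8.07
tcp_pos: [0.5582, 0.2625, 0.1409]
tool_rot: [3.141, 0.0, 1.283]
contact_force: [-0.5, -0.3, 0.7]
gripper_width: 1.002
t: 8.7
tcp_pos: [0.5599, 0.2639, 0.3]
tool_rot: [3.136, -0.006, 1.283]
contact_force: [-0.1, 1.4, -0.6]
gripper_width: 1.002
t 8.7 pos [0.5599 0.2639 0.3   ] rot [ 3.1358 -0.0056  1.2829] F [-0.1  1.4 -0.6] w 1.002
offset [-0.0081 -0.0024  0.3199] twist -0.0
[  4   5  11  12 102] [371.9 137.3]
[ 4  6 10  9 60] [361.9 256.2]
[  0   5  15  14 104] [185.5 257.5]
[  5   4  11  12 106] [178.1 136.8]
[  4   4  11  13 106] [301.9 137. ]
[ 5  6 10  9 62] [299.5 256.2]
[ 0.55813443  0.25988793 -0.28990599] 1.952870951895818
173 116
```

View pics/w5.png

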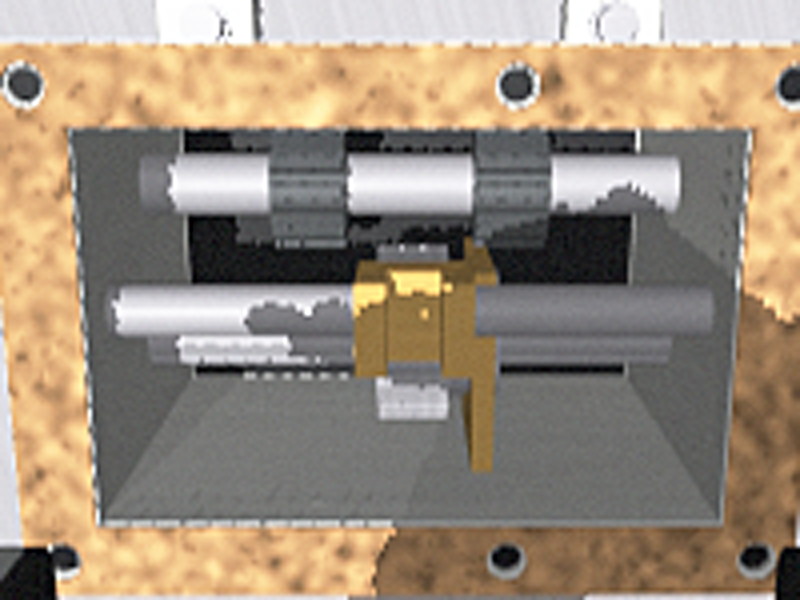

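```bash
python3 - <<'E'
from cell import ctrl
from h import *
f=ctrl.grab_frame("wrist");K=f["K"];print(K[0,0],K[0,2],K[1,2])
# hole centres by eye-consistent blobs in w5 (crop px /4 + offset)
uv=np.array([(371.9,137.3),(361.9,256.2),(189.2,256),(178.6,137.1),(301.9,137),(299.5,256.2)])
P=np.c_[H,np.full(6,.151)]
ok,r,t=cv2.solvePnP(P,uv,K,None);g={"K":K,"rvec":r,"tvec":t}
print(np.abs(proj(g,P)-uv).max())
px=lambda u,v:np.array([u,v])/4+[173-.4,116-.4]
for n,u,v,z in(("lug L",355,320,.146),("lug R",475,320,.146),("slotL",387,320,.146),("slotR",442,320,.146),("slideL",378,405,.085),("slideR",447,405,.085),("d1L",270,185,.09),("d1R",348,185,.09),("d2L",474,185,.09),("d2R",551,185,.09)):
    print(n,np.round(ray(g,px(u,v),z)*1000,1))
todo(ctrl.observe(),[.5587,.261,.14],1.283)
E
```

```text
298.25756386045055 276.46580458218455 205.96120944545464
0.48083139433157385
lug L [-13.9   3.1 146. ]
lug R [ 16.    3.1 146. ]
slotL [ -5.9   3.1 146. ]
slotR [  7.8   3.1 146. ]
slideL [-10.7 -38.2  85. ]
slideR [ 10.5 -38.1  85. ]
d1L [-41.2  29.9  90. ]
d1R [-18.6  29.9  90. ]
d2L [17.8 29.9 90. ]
d2R [40.  29.9 90. ]
t 8.8 pos [0.558  0.2624 0.2959] rot [3.1412 0.     1.2829] F [-0.4  0.7 -0.5] w 0.999
offset [-0.0022  0.0019  0.3119] twist -0.0
```

The neutral check puts the lug at about +0.5 to +1.0 mm, and the sliding gear within 0.5 mm of midway between the dark gears. Next is the cover.

```bash

python3 -m creep '{"claw":[-1,-1,-1,-1,-1],"offset":[[-0.08,0.013,0],[-0.105,0.017,0],[-0.105,0.017,0],[-0.105,0.017,0],[-0.105,0.017,0]],"twist":[0,0,0,0,0]}'
python3 -m creep '{"claw":[-1,-1,-1,-1,-1],"offset":[[-0.105,0.017,0],[-0.105,0.017,0],[-0.105,0.017,0],[-0.105,0.017,0],[-0.105,0.017,0]],"twist":[0,0,0,0,0]}'
python3 -m creep '{"claw":[-1,-1,-1,-1,-1],"offset":[[-0.028,0.004,0],[0,0,0],[0,0,0],[0,0,0],[0,0,0]],"twist":[0.94,0.94,0.94,0.94,0.94]}'
python3 -m creep '{"claw":[-1,-1,-1],"offset":[[0,0,0],[0,0,0],[0,0,0]],"twist":[0.96,0.96,0]}'
python3 - <<'E'
from cell import ctrl
from h import *
s=ctrl.observe();todo(s,[.490,-.2674,.2],.128)
f=ctrl.grab_frame("wrist");p=np.array([.490,-.2674,.128]);print(proj(f,T(p,np.c_[H,np.full(6,.055)])).round(0).tolist())
cv2.imwrite("pics/w6.png",f["color"][...,::-1])
E
```

```text
t: 9.43
tcp_pos: [0.5247, 0.0094, 0.2943]
tool_rot: [-3.139, 0.001, 1.283]
contact_force: [1.5, -0.2, -0.2]
gripper_width: 1.001
t: 10.05
tcp_pos: [0.4909, -0.2538, 0.2942]
tool_rot: [-3.139, -0.001, 1.283]
contact_force: [0.8, 0.1, -0.9]
gripper_width: 1.002
t: 10.68
tcp_pos: [0.4892, -0.2661, 0.2941]
tool_rot: [-3.139, 0.002, 0.457]
contact_force: [0.3, 0.0, -0.3]
gripper_width: 0.999
t: 11.05
tcp_pos: [0.4894, -0.266, 0.2944]
tool_rot: [-3.14, 0.003, 0.129]
contact_force: [-0.0, 0.7, -0.0]
gripper_width: 0.996
t 11.05 pos [ 0.4894 -0.266   0.2944] rot [-3.1404e+00  2.8000e-03  1.2940e-01] F [-0.   0.7 -0. ] w 0.996
offset [0.0013 0.0031 0.1887] twist 0.008
[[227.0, 103.0], [328.0, 103.0], [322.0, 244.0], [233.0, 244.0], [229.0, 158.0], [326.0, 158.0]]
```

View pics/w6.png

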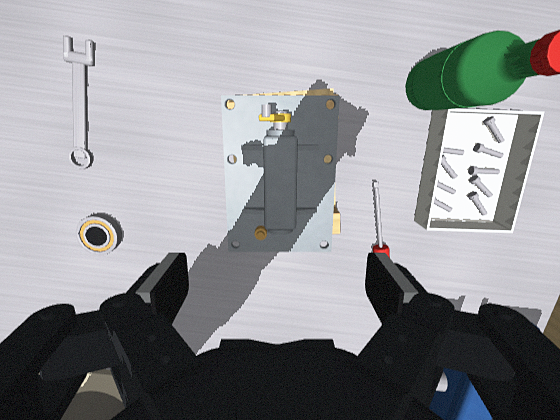

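Cover holes are at about (230,104), (332,104), (323,244), (236,244), (232,159) and (327,159), about 3 px from the prediction. The lever is at (275,117), on the far side.

```bash
python3 - <<'E'
from cell import ctrl
from h import *
f=ctrl.grab_frame("wrist")
uv=np.array([(230,104),(332,104),(323,244),(236,244),(232,159),(327,159)])
p,e=fit(f,H,uv,.055,[.49,-.267,.128]);print(p,e)
q=(p+[.490,-.2674,.128])/2;print(q)
todo(ctrl.observe(),[q[0],q[1],.070],q[2])
E
```

```text
[ 0.48966411 -0.27074946  0.12681431] 1.2671471497621383
[ 0.48983206 -0.26907473  0.12740715]
t 11.15 pos [ 0.4897 -0.2661  0.2948] rot [-3.1406e+00  1.7000e-03  1.3080e-01] F [-0.1  0.3  0.2] w 0.995
offset [2.000e-04 6.300e-03 4.497e-01] twist 0.019
```

```bash

python3 -m creep '{"claw":[-1,-1,-1,-1,-1],"offset":[[0,0.0063,0.06],[0,0,0.08],[0,0,0.08],[0,0,0.08],[0,0,0.05]],"twist":[0.02,0,0,0,0]}'
python3 -m creep '{"claw":[-1,-1,-1,-1,-1],"offset":[[0,0,0.03],[0,0,0.03],[0,0,0.02],[0,0,0.02],[0,0,0]],"twist":[0,0,0,0,0]}'
python3 -m creep '{"claw":[0,0.3,0.6,1,1],"offset":[[0,0,0],[0,0,0],[0,0,0],[0,0,0],[0,0,0]],"twist":[0,0,0,0,0]}' 60
python3 -m creep '{"claw":[1,1],"offset":[[0,0,0],[0,0,0]],"twist":[0,0]}' 90
python3 -c "
from cell import ctrl
print(ctrl.observe())"
```

```text
t: 11.78
tcp_pos: [0.4895, -0.269, 0.1185]
tool_rot: [-3.14, 0.002, 0.127]
contact_force: [0.9, -0.7, 0.6]
gripper_width: 0.996
t: 12.4
tcp_pos: [0.4903, -0.2694, 0.0704]
tool_rot: [-3.141, 0.001, 0.124]
contact_force: [0.7, 0.2, 0.2]
gripper_width: 1.001
t: 13.02
tcp_pos: [0.4909, -0.2696, 0.0714]
tool_rot: [3.141, -0.001, 0.124]
contact_force: [-0.7, -0.2, 5.4]
gripper_width: 0.434
t: 13.28
tcp_pos: [0.4909, -0.2696, 0.0715]
tool_rot: [3.141, -0.001, 0.124]
contact_force: [-1.1, 1.0, 6.8]
gripper_width: 0.432
{'t': 13.275, 'joints': array([ 0.47812192,  0.73927854, -0.0401707 ,  1.90400249,  0.05646022,
        0.49853473, -1.04779575]), 'qd': array([ 0.00021553,  0.00012581, -0.00051953,  0.00014016,  0.00012323,
        0.00232755, -0.00084122]), 'effort': array([ 1.26719777e-01, -5.01394129e+01,  3.89452502e-01, -1.06655163e+01,
        6.81879069e-02, -4.34764288e-01, -2.08816014e-02]), 'tcp_pos': array([ 0.49091803, -0.26961006,  0.07154816]), 'tool_rot': array([ 3.14119758e+00, -7.53993671e-04,  1.24147639e-01]), 'contact_force': array([-1.07066882,  0.96191214,  6.8189866 ]), 'torque': array([0.23329428, 0.23003415, 0.05317566]), 'gripper_width': 0.43218990055792}
```

```bash

python3 -m creep '{"claw":[1,1,1,1,1],"offset":[[0,0,-0.01],[0,0,-0.03],[0,0,-0.06],[0,0,-0.08],[0,0,-0.08]],"twist":[0,0,0,0,0]}'
python3 -m creep '{"claw":[1,1,1,1,1],"offset":[[0,0,-0.08],[0,0,-0.07],[0,0,-0.04],[0,0,-0.01],[0,0,0]],"twist":[0,0,0,0,0]}'
python3 - <<'E'
from cell import ctrl
from h import *
s=ctrl.observe();todo(s,[.559,.262,.3],-.288);print(s["torque"],s["joints"])
f=ctrl.grab_frame("wrist");cv2.imwrite("pics/w7.png",f["color"][...,::-1])
E
```

```text
t: 13.9
tcp_pos: [0.4899, -0.2693, 0.2021]
tool_rot: [-3.141, 0.001, 0.124]
contact_force: [0.8, -0.4, -6.9]
gripper_width: 0.429
t: 14.52
tcp_pos: [0.4899, -0.2692, 0.3003]
tool_rot: [-3.141, 0.001, 0.124]
contact_force: [-1.0, 0.3, -7.1]
gripper_width: 0.429
t 14.53 pos [ 0.4899 -0.2692  0.3003] rot [-3.1409e+00  1.1000e-03  1.2410e-01] F [-1.   0.3 -7.1] w 0.429
offset [ 0.2686 -1.0372  0.0011] twist 2.361
[-0.00230375  0.03311634 -0.0308699 ] [ 0.48991364  0.43258886 -0.0554131   1.69344032  0.02728438  1.01758519
 -1.02148791]
```

View pics/w7.png

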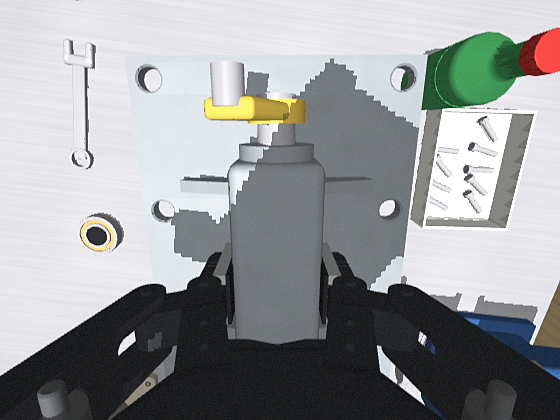

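```bash
cat > cov.py <<'E'
from cell import ctrl
from h import *
def cover(f,s,uv):
    z=s["tcp_pos"][2]-.0245+.008
    p,e=fit(f,H[[0,1,4,5]],np.array(uv,float),z,[s["tcp_pos"][0],s["tcp_pos"][1],s["tool_rot"][2]])
    d=p[:2]-s["tcp_pos"][:2];y=s["tool_rot"][2]
    print("cover",p.round(4),"res",round(e,2),"in tool frame x,y,dyaw",np.round([d@[np.cos(y),np.sin(y)],d@[np.sin(y),-np.cos(y)],p[2]-y],4));return p
E
python3 - <<'E'
from cov import *
cover(ctrl.grab_frame("wrist"),ctrl.observe(),[(148,78),(403,78),(162,210),(388,208)])
E
python3 -m creep '{"claw":[1,1,1,1,1],"offset":[[0.008,-0.03,0],[0.018,-0.07,0],[0.023,-0.09,0],[0.023,-0.09,0],[0.023,-0.09,0]],"twist":[0,0,0,0,0]}'
python3 -m creep '{"claw":[1,1,1,1,1],"offset":[[0.023,-0.09,0],[0.023,-0.09,0],[0.023,-0.09,0],[0.023,-0.09,0],[0.023,-0.09,0]],"twist":[0,0,0,0,0]}'
python3 -m creep '{"claw":[1,1,1,1,1],"offset":[[0.023,-0.09,0],[0.02,-0.08,0],[0.013,-0.05,0],[0.005,-0.017,0],[0,0,0]],"twist":[0,0,0,0,0]}'
python3 -m creep '{"claw":[1,1,1,1,1],"offset":[[0,0,0],[0,0,0],[0,0,0],[0,0,0],[0,0,0]],"twist":[0.5,0.7,0.7,0.46,0]}'
python3 - <<'E'
from cov import *
s=ctrl.observe();todo(s,[.559,.262,.1955],-.288);print(s["torque"],s["joints"])
f=ctrl.grab_frame("top")
cv2.imwrite("pics/t2.png",cv2.resize(f["color"][140:260,85:245,::-1],(800,600),interpolation=cv2.INTER_CUBIC))
f=ctrl.grab_frame("wrist");cv2.imwrite("pics/w8.png",f["color"][...,::-1])
E
```

```text
cover [ 0.4883 -0.2691  0.1256] res 2.18 in tool frame x,y,dyaw [-0.0015 -0.0002  0.0015]
t: 15.25
tcp_pos: [0.5145, -0.0771, 0.3003]
tool_rot: [-3.141, 0.001, 0.125]
contact_force: [1.4, -0.1, -7.6]
gripper_width: 0.426
t: 15.88
tcp_pos: [0.5431, 0.153, 0.3002]
tool_rot: [-3.141, 0.001, 0.125]
contact_force: [0.8, -1.2, -6.8]
gripper_width: 0.43
t: 16.5
tcp_pos: [0.559, 0.2717, 0.3002]
tool_rot: [3.141, 0.001, 0.125]
contact_force: [0.1, 0.6, -6.8]
gripper_width: 0.432
t: 17.12
tcp_pos: [0.5597, 0.2696, 0.3008]
tool_rot: [3.14, -0.0, -0.289]
contact_force: [0.6, 0.1, -6.3]
gripper_width: 0.43
t 17.12 pos [0.5597 0.2696 0.3008] rot [ 3.1401e+00 -2.0000e-04 -2.8930e-01] F [ 0.6  0.1 -6.3] w 0.43
offset [0.0029 0.0147 0.2107] twist -0.008
[0.01339424 0.0227904  0.00516884] [-0.46594674  0.52870369 -0.04678391  1.52092274  0.0278687   1.09351085
 -2.37931565]
```

```bash

python3 -m creep '{"claw":[1,1,1,1,1],"offset":[[0.006,0.0147,0.03],[0,0,0.05],[0,0,0.05],[0,0,0.03],[0,0,0.015]],"twist":[0,0,0,0,0]}'
python3 -m creep '{"claw":[1,1,1],"offset":[[0,0,0],[0,0,0],[0,0,0]],"twist":[0,0,0]}'
python3 - <<'E'
from cov import *
s=ctrl.observe();todo(s,[.559,.262,.1955],-.288)
f=ctrl.grab_frame("top")
a=cv2.resize(f["color"][155:245,105:225,::-1],(800,600),interpolation=cv2.INTER_CUBIC);cv2.imwrite("pics/t3.png",a)
cv2.imwrite("pics/w9.png",ctrl.grab_frame("wrist")["color"][...,::-1])
E
```

```text
t: 17.85
tcp_pos: [0.5601, 0.2631, 0.2121]
tool_rot: [3.14, 0.001, -0.288]
contact_force: [0.6, -0.2, -6.3]
gripper_width: 0.431
t: 18.23
tcp_pos: [0.5609, 0.264, 0.2142]
tool_rot: [-3.14, -0.001, -0.288]
contact_force: [-0.3, -0.3, -6.8]
gripper_width: 0.423
t 18.23 pos [0.5609 0.264  0.2142] rot [-3.1404e+00 -1.2000e-03 -2.8780e-01] F [-0.3 -0.3 -6.8] w 0.423
offset [-0.0026  0.005   0.0374] twist 0.001
```

View pics/w9.png

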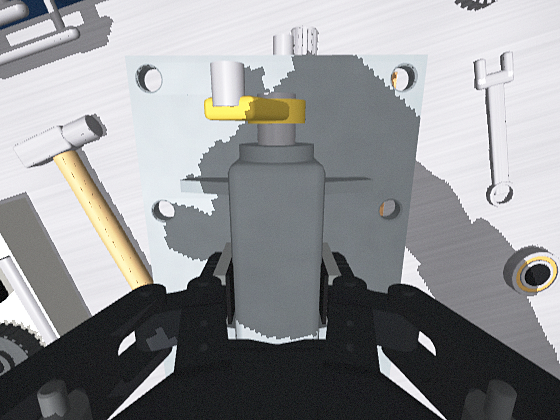

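The cover is held level with the lever at the input-shaft end. Cork shows through the right-hand holes (403,78) and (388,208) but not the left ones, so the cover needs to move slightly towards tool +y. The next check is from the top camera.

```bash

python3 -m creep '{"claw":[1,1,1],"offset":[[0,0.005,0.02],[0,0,0.0174],[0,0,0]],"twist":[0,0,0]}'
python3 -m creep '{"claw":[1,1,1],"offset":[[0,0,0],[0,0,0],[0,0,0]],"twist":[0,0,0]}'
python3 - <<'E'
from cov import *
s=ctrl.observe();todo(s,[.559,.262,.1955],-.288)
f=ctrl.grab_frame("top")
q=np.array([.559,.2624,-.289]);print(proj(f,T(q,np.c_[H,np.full(6,.179)])).round(1).tolist())
cv2.imwrite("pics/t4.png",cv2.resize(f["color"][155:245,105:225,::-1],(800,600),interpolation=cv2.INTER_CUBIC))
w=ctrl.grab_frame("wrist")["color"][...,::-1];cv2.imwrite("pics/w10.png",w)
E
```

```text
t: 18.7
tcp_pos: [0.5589, 0.2609, 0.1932]
tool_rot: [3.14, 0.002, -0.288]
contact_force: [-0.2, -0.1, -7.6]
gripper_width: 0.431
t: 19.08
tcp_pos: [0.5599, 0.2615, 0.1949]
tool_rot: [-3.141, -0.0, -0.288]
contact_force: [0.7, 0.2, -6.7]
gripper_width: 0.431
t 19.07 pos [0.5599 0.2615 0.1949] rot [-3.1412e+00 -4.0000e-04 -2.8770e-01] F [ 0.7  0.2 -6.7] w 0.431
offset [-0.002  -0.0005 -0.0012] twist 0.002
[[146.5, 152.6], [190.3, 166.1], [169.0, 231.9], [124.6, 218.2], [138.7, 176.1], [182.7, 189.7]]
```

View pics/t4.png

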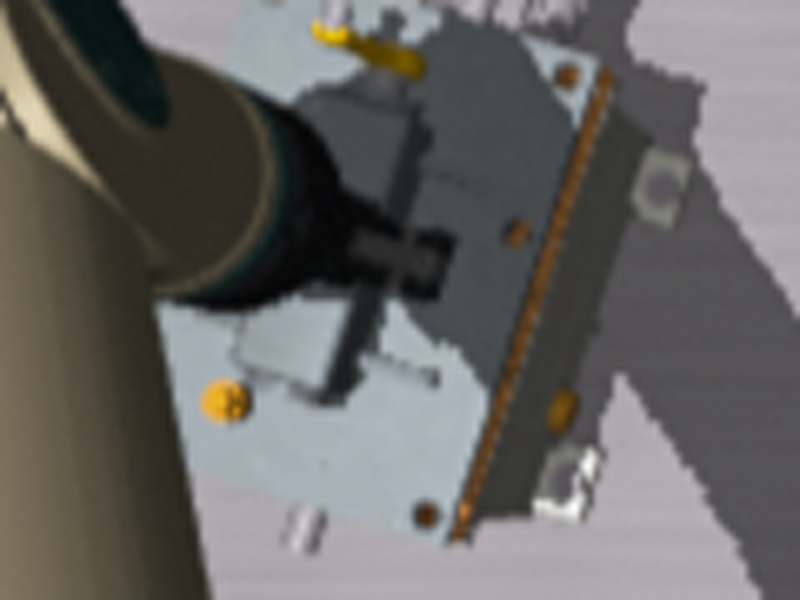

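```bash
python3 - <<'E'
from cov import *
s=ctrl.observe();f=ctrl.grab_frame("top")
for dz in(0,):
    uv=np.array([(567,76),(517,232),(426,516)])*.15+[105,155]-.425
    p,e=fit(f,H[[1,5,2]],uv,.1785,[.559,.262,-.288]);print("cover top",p.round(4),e)
uvc=np.array([(300,25),(515,90),(409,411),(195,344),(262,139),(475,205)])/5.+[90,150]-0.4
print("case top",fit(f,H,uvc,.151)[0].round(4),"right side only",fit(f,H[[1,5,2]],uvc[[1,5,2]],.151,[.559,.262,-.288])[0].round(4))
fw=ctrl.grab_frame("wrist");cover(fw,s,[(148,78),(403,78),(162,210),(388,208)])
w=fw["color"][...,::-1]
t=[cv2.resize(w[v-24:v+25,u-32:u+33],(390,294),interpolation=cv2.INTER_CUBIC) for u,v in((148,78),(403,78),(162,210),(388,208))]
cv2.imwrite("pics/w11.png",np.vstack([np.hstack(t[:2]),np.hstack(t[2:])]))
fs=ctrl.grab_frame("scene");cv2.imwrite("pics/s1.png",cv2.resize(fs["color"][165:285,315:475,::-1],(800,600),interpolation=cv2.INTER_CUBIC))
E
```

```text
cover top [ 0.5592  0.2641 -0.2849] 0.2028374786509346
case top [ 0.5594  0.2628 -0.2892] right side only [ 0.5597  0.2628 -0.2932]
cover [ 0.5586  0.262  -0.2863] res 2.23 in tool frame x,y,dyaw [-0.0013 -0.0002  0.0016]
```

```bash

python3 -m creep '{"claw":[1,1,1,1],"offset":[[0,0.0029,-0.001],[0,0,0],[0,0,0],[0,0,0]],"twist":[0.02,0,0,0]}'
python3 - <<'E'
from cov import *
s=ctrl.observe();todo(s,[.559,.262,.1955],-.288);print(s["qd"].round(4))
fw=ctrl.grab_frame("wrist");hsv=cv2.cvtColor(fw["color"],cv2.COLOR_RGB2HSV)
g=np.array([(148,78),(403,78),(162,210),(388,208)])
for u,v in g:
    w=fw["color"][v-14:v+15,u-14:u+15];m=(hsv[v-14:v+15,u-14:u+15,1]>90)
    ys,xs=np.nonzero(m);print((u,v),"cork px",m.sum(),xs.mean()-14 if m.any() else None,ys.mean()-14 if m.any() else None)
# predicted position of the thread through the holes when aligned
c=cover(fw,s,g)
print("thread px if aligned",proj(fw,T(c,np.c_[H[[0,1,4,5]],np.full(4,.151)])).round(0).tolist(), "flange edge at hole0/1:",proj(fw,T(c,np.array([[.09,.07,.151],[.09,-.07,.151],[.1,.06,.151],[.025,.07,.151],[.025,-.07,.151]]))).round(0).tolist())
# top camera: dark/brown hole blobs near prediction
f=ctrl.grab_frame("top");b=cv2.resize(f["color"],None,fx=6,fy=6,interpolation=cv2.INTER_CUBIC)
S=cv2.cvtColor(b,cv2.COLOR_RGB2HSV)[...,1];uv=[]
for u,v in proj(f,T([.559,.263,-.288],np.c_[H[[1,5,2]],np.full(3,.1785)])):
    U,V=int((u+.5)*6),int((v+.5)*6);w=S[V-14:V+15,U-14:U+15]>100
    n,l,st,ce=cv2.connectedComponentsWithStats(w.astype(np.uint8));k=1+np.argmax(st[1:,4]);print(st[k],ce[k]);uv.append((ce[k]+[U-14,V-14]+.5)/6-.5)
p,e=fit(f,H[[1,5,2]],np.array(uv),.1785,[.559,.262,-.288]);print("cover top",p.round(4),e)
E
```

```text
t: 19.82
tcp_pos: [0.5593, 0.26, 0.1951]
tool_rot: [-3.142, -0.0, -0.291]
contact_force: [-2.3, -0.2, -7.4]
gripper_width: 0.429
t 19.82 pos [0.5593 0.26   0.1951] rot [-3.1415 -0.     -0.2913] F [-2.3 -0.2 -7.4] w 0.429
offset [-0.0018 -0.0036 -0.0008] twist -0.019
[ 0.     -0.0008 -0.0006 -0.     -0.0004 -0.0013 -0.001 ]
(np.int64(148), np.int64(78)) cork px 157 7.127388535031848 1.031847133757962
(np.int64(403), np.int64(78)) cork px 149 -6.302013422818792 -0.10067114093959795
(np.int64(162), np.int64(210)) cork px 108 6.694444444444443 -0.9074074074074066
(np.int64(388), np.int64(208)) cork px 100 -4.119999999999999 0.4900000000000002
cover [ 0.5582  0.2606 -0.2897] res 2.22 in tool frame x,y,dyaw [-0.0013 -0.0002  0.0016]
thread px if aligned [[168.0, 85.0], [383.0, 84.0], [178.0, 198.0], [373.0, 198.0]] flange edge at hole0/1: [[150.0, 85.0], [401.0, 84.0], [166.0, 65.0], [162.0, 198.0], [389.0, 198.0]]
[  8   8  13  17 155] [14.00645161 15.41290323]
[  8   6  15  21 239] [14.36401674 15.19665272]
[  9   9  12  15 143] [14.36363636 16.17482517]
cover top [ 0.5582  0.263  -0.2869] 0.11098318562775944
```

```bash

python3 -m creep '{"claw":[1,1,1,1,1],"offset":[[0.0013,0,-0.001],[0,0,0],[0,0,0],[0,0,0],[0,0,0]],"twist":[0,0,0,0,0]}'
python3 - <<'E'
from cov import *
s=ctrl.observe();todo(s,[.559,.262,.1955],-.288);print(np.abs(s["qd"]).max(),s["torque"])
fw=ctrl.grab_frame("wrist");hsv=cv2.cvtColor(fw["color"],cv2.COLOR_RGB2HSV)
for u,v in((148,78),(403,78),(162,210),(388,208)): print((hsv[v-14:v+15,u-14:u+15,1]>90).sum(),end=" ")
E
```

```text
t: 20.55
tcp_pos: [0.5599, 0.2598, 0.1956]
tool_rot: [-3.142, 0.0, -0.291]
contact_force: [-0.3, -0.3, -7.3]
gripper_width: 0.43
t 20.55 pos [0.5599 0.2598 0.1956] rot [-3.1416  0.     -0.2913] F [-0.3 -0.3 -7.3] w 0.43
offset [-0.003  -0.0037  0.0003] twist -0.019
0.001516939292633432 [-0.00176383 -0.0115159  -0.06500563]
156 143 104 94
```

The cover is steady, level, about 2 cm above the gasket and aligned, so I'm handing in.

```bash
python3 -c "
from cell import ctrl
print(ctrl.finish_job())"
```

```text
the job is handed in; nothing more can be done
None
```

The job is handed in at about 20.6 s, with the gearbox in neutral and the cover still held over the case. No verdict came back.

- **Neutral:** I gripped the lug along the rail, slid it about 19 mm, let go and looked again. The lug measured about 1 mm past the case's middle towards the input shaft. The sliding gear was within about 0.5 mm of midway between the dark gears. A last 1 mm correction back seems to have been taken up by friction, so I left it there.
- **Cover:** I gripped it by the boss at 90 N and carried it over with the lever at the input-shaft end. The tool is level. The underside is about 20 mm above the gasket, worked out from the tool height (TCP z 0.1956 m). The force reading is only the cover's weight, 7.3 N.
- **Alignment across the case:** about equal areas of cork show through the left and right bolt holes (156 against 143 pixels, and 104 against 94).
- **Alignment along the case:** this is less certain. The top camera put the cover 1.2 mm short of the input end, and the wrist camera put it 0 to 0.5 mm short. I split the difference with a 0.65 mm nudge.
- **Yaw:** the top and wrist cameras agreed to about 0.2°.
- **Not checked:** I had used up the picture views, so the last wrist close-up of the bolt holes and the scene-camera view were never looked at. The final checks were numbers only. I did not measure the cover's tilt on its own, only the tool's.

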